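Draw a hand pump's piston rod half out and hold it

TASK

A grease canister stands on the platform of the bench-mounted hand pump and crowds the pump's piston rod: lift it off by its arched handle and set it down upright, without dropping it, on the bench within a hand's reach (under 30 cm) beside the pump. Then grip the knob of the piston rod and draw the rod straight up out of its snug bore, without wrenching it sideways, until about half of the sunk part (34 mm) stands out, and finish while still holding it there by the knob so that the rod can be greased. Leave the solder reel, the side cutters and the tape measure where they are.

Things in the scene. Friction and masses are not known exactly. Their poses are not given: they have to be found in the camera images.
- pump: Grey cast hand pump bolted to the bench. Origin on the bore's axis at the underside of its foot plate, on the bench; z up. Foot plate 90 x 170 x 10 mm, from y = -50 to +120 mm in its own frame. Square barrel 56 x 56 mm round the origin, flat top 80 mm above the bench. The canister's platform stands at its own +y. A pipe stub juts 24 mm from the barrel to its own -x, 28 mm up.
- platform (a point): Centre of the floor of the canister's platform, a round steel dish on a pillar, part of the pump, 66 mm from the bore's axis along the pump's own +y, 80 mm above the bench; 74 mm across, 68 mm inside its lip, which is 3 mm high.
- bore_mouth (a point): Centre of the bore's mouth on top of the barrel, 80 mm above the bench; z along the bore, upward, its axes parallel to the pump's. The round bore is vertical, 19 mm wide and 70 mm deep, closed below.
- rod_knob (a point): Centre of the black knob on the piston rod: an upright cylinder 28 mm across, 26 mm high; grip it across its diameter from above, in any direction. At the start 107 mm above the bench, 27 mm above the bore's mouth. Under it a 16 mm neck 9 mm high, then the shoulder. z along the rod, upward. The rod (about 0.25 kg) is loose in the bore, held by its weight alone; it slips back if let go.
- rod_shoulder (a point): Centre of the underside of the rod's shoulder, a flange 26 mm across, 5 mm thick, resting on the barrel's top at the start. Below it the steel rod, 18 mm in diameter, is sunk 68 mm deep. A thin dark line runs round the rod 31 to 34 mm below the shoulder: just out when the rod is drawn 34 mm. Drawn length = height of this point over bore_mouth.
- canister_center (a point): Centre of the canister's body, half-way up: a closed aluminium cylinder 60 mm across with a dark lid 62 mm across, 90 mm high over the lid, about 0.35 kg. This point is 45 mm above its underside; z up. At the start it stands on the pump's platform, its underside 80 mm above the bench.
- canister_handle (a point): Middle of the level top bar of the canister's rigid arched steel handle, 125 mm above the canister's underside and 35 mm above its lid. The bar is round, 10 mm thick, straight for 36 mm along this point's own x; pinch it from above, across (along its y).
- reel: Bystander: grey solder reel, 54 mm across, 35 mm high, standing flat; origin at the centre of its underside.
- cutters: Bystander: side cutters with red sleeves, 154 x 48 x 14 mm, lying flat along its x; origin at the centre of its underside.
- tape: Bystander: green and yellow tape measure, 54 x 63 x 27 mm, lying flat; origin at the centre of its underside.
Not all that is in view belongs to the job. What is meant by the part that bears canister_center is not orange or yellow, and is the smaller of those in its own colour.

How it is judged:
By the outcome, as a careful person would: the job done as asked, in the order asked, and still so for the second after the job is handed in, while the arm keeps its last pose, push and grip.
It also fails if it takes over 48 s, if anything falls off the work surface, if the arm or the gripper's body presses on something with over 40 N, if the wrist force passes 120 N, or if a joint passes its speed limit or range.

ROBOT

A 6-joint arm with a two-finger parallel gripper is mounted at the origin on a cart in front of the work surface, level with it; the furniture and walls round the work are solid. World frame = base frame: x ahead of the robot, y to its left, z up, the work surface at z = 0. Lengths are in m, angles in degrees, forces in N, time in s.
With the tool pointing down it reaches from about 0.4 to 0.825 m from the base axis. Payload 7 kg.
Tool frame: the origin (TCP) lies at the centre of the arm's flange, where the gripper is bolted on; the fingertips stand 178 mm ahead of it and the grasp point (between the pads) lies 159 mm ahead of it (tip_reach is the distance from the TCP to the fingertips, in m); z points along the fingers, y is the line along which they close (so a half turn about z gives the same grasp; the last joint's range is limited). The gripper opens to 88 mm and grips with 3 to 60 N. Pads are 19 mm wide; open, the fingers measure 130 mm over their backs; the gripper's body (78 mm by 193 mm) begins 47 mm behind the grasp point.
Start: joints at [83.944, 20.546, 0.682, 0, -70.136, -16.507], TCP at [0.259, 0.623, 0.405] pointing down, gripper open.
Joint ranges: [-176.03, 176.03], [-82.01, 121.73], [-58.28, 71.71], [-173.87, 95.51], [-174.79, -0.11], [-173.66, 173.66]. Speed limits (degrees/s): [136.94, 136.94, 172.46, 180, 180, 180].

INTERFACE

Orientations are given as [roll, pitch, yaw] about the fixed x, y, z axes, in that order (R = Rz(yaw) Ry(pitch) Rx(roll)).
In Python, from plant import * gives the robot as it stands.
- The arm moves only by the shell command python3 -m handwheel 'ROWS'. ROWS is JSON, a list of rows, each a list of 7 numbers: the opening, from -1 (shut) to 1 (fully open), then the shift along the tool's x, y, z as a fraction of full scale, then the turn, a rotation vector about the tool's x, y, z as a fraction of full scale. A call has 1 to 5 rows; each row shifts and turns the commanded pose from where the row before left it, along the tool's axes as they then stand; what a row does not reach is not made up. Full scale, the value 1, is 0.025 m for a shift and 6 degrees for a turn. A row lasts 1/8 s, in which the tool goes at most 62.5 mm and 10.7 degrees, less where a joint would pass 70% of its speed; a pose out of reach is approached as far as the arm can. A call with a number of a shift or a turn outside -1 to 1 is refused whole. A call with a gripper value outside its range is refused whole. The fingers move at their own pace and stop on an object; the grip force is fixed at half the most. Time passes only in rows, so rows that do not move let the fingers close. It gives the time, the measured TCP pose, the force, the opening and the grip force at its end, in the units of the state.
- get_obs(): the state, without advancing time (a new reading comes with each control period).
- snapshot(name): name is "scene" or "top" or "wrist"; returns a dict with "color" (480x640x3 uint8, red, green, blue), "fx", "fy", "cx", "cy" (pixels), "R" (3x3) and "t" (3): a world point X has camera coordinates R X + t; the wrist camera has in their place "tool_from_camera" (4x4, takes a point from camera to tool coordinates, whose origin is the TCP and whose axes are the flange's). Camera axes: x right, y down, z forward; pixel columns grow to the right and rows downward; lengths in m; the calibration is good to about 2 mm. The wrist camera is an equidistant fisheye: a pixel r from the principal point sees the ray r / f radians off the axis. A picture is of the moment at which its call begins: read the wrist's pose just before it. There is no depth.
- close_job(): hands the job in; it is judged then, once.
The state is a dict: "clock": time; "joint_pos": joint angles; "qvel": joint speeds; "tau": joint torques, N m; "tool_pos": TCP position; "orientation": TCP orientation; "force": force on the tool from outside, world axes, zero at the start; "moment": the same for the moment, N m; "opening": finger opening in m; "gripper_force": force on a finger pad.
Only numpy, scipy, OpenCV 4.12 (cv2) and the standard library are available. Lean on these libraries where they do the work, as an engineer would, in place of code of your own. Each camera call takes 0.05 s, during which the arm holds its last target. There are 200 camera calls.

## Working session

There is one attempt and no reset: what is moved stays moved. The work goes in short steps, Python scripts to look and compute and a shell command to move; the robot and the scene stay as the last step left them, time stands still between calls to the robot, and variables do not carry over. Pictures are saved under pics/ and viewed, at most 10 in all, crops included, and the job is handed in when it is done.

```bash
mkdir -p pics; ls
python3 - <<'E'
from plant import *
import cv2,numpy as np
print(get_obs())
for n in("scene","top"):
    s=snapshot(n); cv2.imwrite(f"pics/{n}0.png",s["color"][...,::-1]); print(n,s["fx"],s["fy"],s["cx"],s["cy"],np.round(s["R"],3).tolist(),np.round(s["t"],3).tolist())
E
```

```text
pics
{'clock': 0.0, 'joint_pos': array([ 8.39450589e+01,  2.05914348e+01,  6.34988568e-01, -1.95088602e-02,
       -7.01342374e+01, -1.65066524e+01]), 'qvel': array([ 0.02622825,  0.04988345,  0.04229232, -0.05379894,  0.03768772,
        0.01312358]), 'tau': array([-1.16601212e-03, -5.82713556e+01,  2.93051666e+01,  6.99746400e+00,
        6.97832205e-03, -1.57311024e-04]), 'tool_pos': array([0.25891393, 0.62317269, 0.40373359]), 'orientation': array([ 1.79907843e+02, -8.18426555e-03, -2.25682309e+01]), 'force': array([ 0.86977106, -0.39236846,  0.28711586]), 'moment': array([-0.04488982, -0.04152529,  0.02329787]), 'gripper_force': 0.0, 'opening': 0.08773121006304227}
scene 623.4404478157368 623.4404478157368 330.05583943336006 232.09713056016795 [[0.57, -0.821, -0.02], [-0.37, -0.235, -0.899], [0.734, 0.52, -0.437]] [-0.264, 0.339, 1.221]
top 452.61732643126703 452.61732643126703 318.0158590427052 240.90197239155518 [[0.011, -1.0, -0.02], [-0.989, -0.008, -0.146], [0.145, 0.021, -0.989]] [0.064, 0.564, 1.219]
```

View pics/scene0.png

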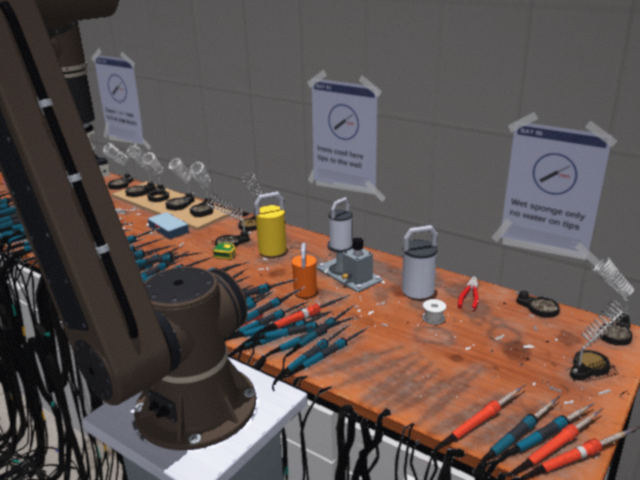

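View pics/top0.png

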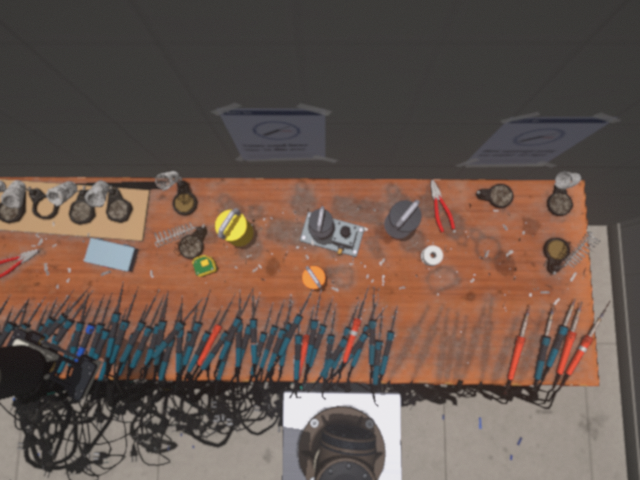

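Candidates in the scene view: yellow can (272,230), orange cup (305,275), large aluminium can (420,270), and small aluminium can on the pump platform (341,230). I choose the last: grey, the smaller one, and on the platform. In the top view it is at (320,224), with the knob at (346,232).

```bash
cat > h.py <<'E'
from plant import *
import cv2,numpy as np
def cast(s,u,v,z):
    R=np.array(s["R"]);t=np.array(s["t"]);c=-R.T@t
    d=R.T@np.array([(u-s["cx"])/s["fx"],(v-s["cy"])/s["fy"],1]); return c+d*(z-c[2])/d[2]
def tri(a,pa,b,pb):
    A=[];y=[]
    for s,p in((a,pa),(b,pb)):
        R=np.array(s["R"]);c=-R.T@np.array(s["t"]);d=R.T@np.array([(p[0]-s["cx"])/s["fx"],(p[1]-s["cy"])/s["fy"],1]);d/=np.linalg.norm(d)
        P=np.eye(3)-np.outer(d,d);A.append(P);y.append(P@c)
    return np.linalg.lstsq(np.vstack(A),np.hstack(y),rcond=None)[0]
def wcast(s,o,u,v,z):
    from scipy.spatial.transform import Rotation as Ro
    T=np.array(s["tool_from_camera"]);W=Ro.from_euler('xyz',o["orientation"],degrees=True).as_matrix()
    x,y=u-s["cx"],v-s["cy"];r=np.hypot(x,y);th=r/s["fx"]
    d=np.array([x/r*np.sin(th),y/r*np.sin(th),np.cos(th)]) if r else np.array([0,0,1.])
    d=W@T[:3,:3]@d;c=W@T[:3,3]+o["tool_pos"]; return c+d*(z-c[2])/d[2]
E
python3 - <<'E'
from h import *
a,b=snapshot("top"),snapshot("scene")
f=lambda s,x,y,w,h,k:cv2.resize(s["color"][y:y+h,x:x+w,::-1],None,fx=k,fy=k,interpolation=cv2.INTER_CUBIC)
cv2.imwrite("pics/c1.png",np.hstack([f(a,290,200,80,60,5),f(b,310,190,80,120,2.5).copy() if 0 else cv2.resize(b["color"][190:295,310:390,::-1],(400,525),interpolation=cv2.INTER_CUBIC)[:300]]))
for n,u,v,z in [("lid",320,224,.17),("knob",346,232,.12),("reel",433,256,.035),("cutters",442,208,.01),("tape",204,266,.027),("bigcan",403,219,.14),("orange",314,278,.1),("yellow",233,227,.17),("platecorner1",305,215,.01),("pc2",362,250,.01)]: print(n,cast(a,u,v,z).round(3))
E
```

```text
lid [0.588 0.062 0.17 ]
knob [ 0.576 -0.005  0.12 ]
reel [ 0.525 -0.25   0.035]
cutters [ 0.667 -0.285  0.01 ]
tape [0.492 0.389 0.027]
bigcan [ 0.608 -0.151  0.14 ]
orange [0.457 0.078 0.1  ]
yellow [0.579 0.281 0.17 ]
platecorner1 [0.644 0.109 0.01 ]
pc2 [ 0.543 -0.055  0.01 ]
```

View pics/c1.png

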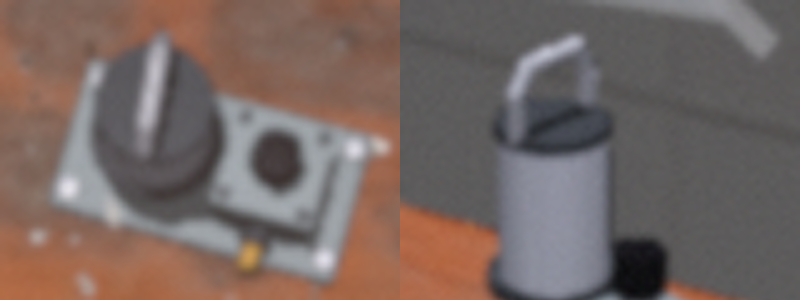

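Top crop: lid centre (157,103), with the bar running from (161,40) to (146,150). The knob is at (277,158) and the plate's edge slopes about 16°. This is the small grey can on the pump. I move above it, rising first.

```bash
python3 -m handwheel '[[1,0,0,-1,0,0,0],[1,0.5,0.4,-1,0,0,0],[1,1,0.76,-1,0,0,0],[1,1,0.76,-1,0,0,0],[1,1,0.76,0,0,0,0]]'
python3 -m handwheel '[[1,1,0.76,0,0,0,0],[1,1,0.76,0,0,0,0],[1,1,0.76,0,0,0,0],[1,1,0.76,0,0,0,0],[1,1,0.76,0,0,0,0]]'
python3 -m handwheel '[[1,1,0.76,0,0,0,0],[1,1,0.76,0,0,0,0],[1,1,0.76,0,0,0,0],[1,1,0.76,0,0,0,0],[1,1,0.76,0,0,0,0]]'
python3 - <<'E'
from h import *
a=snapshot("top")
for n,u,v,z in [("lid",321.4,220.6,.17),("knob",345.4,231.6,.12),("barmid",321,219,.205)]: print(n,cast(a,u,v,z).round(3))
E
```

```text
clock: 0.82
tool_pos: [0.3147, 0.5271, 0.5068]
orientation: [-179.8, 0.0, -22.5]
force: [0.7, 0.5, -0.8]
opening: 0.0874
gripper_force: 0.0
clock: 1.45
tool_pos: [0.3934, 0.3908, 0.5038]
orientation: [179.9, 0.0, -22.6]
force: [-0.0, 0.8, -0.7]
opening: 0.0877
gripper_force: 0.0
clock: 2.08
tool_pos: [0.4723, 0.2551, 0.5038]
orientation: [179.9, 0.0, -22.6]
force: [0.3, -0.2, -0.2]
opening: 0.0877
gripper_force: 0.0
lid [0.597 0.059 0.17 ]
knob [ 0.578 -0.004  0.12 ]
barmid [0.594 0.059 0.205]
```

```bash
python3 -m handwheel '[[1,1,0.76,0,0,0,0],[1,1,0.76,0,0,0,0],[1,1,0.76,0,0,0,0],[1,1,0.76,0,0,0,0],[1,1,0.76,0,0,0,0]]'
python3 -m handwheel '[[1,1,0.76,0.5,0,0,0],[1,1,0.76,1,0,0,0],[1,0,0,1,0,0,-1],[1,0,0,0.5,0,0,-1],[1,0,0,0,0,0,-0.3]]'
python3 - <<'E'
from h import *
o=get_obs();s=snapshot("wrist");print(o["tool_pos"],o["orientation"],s["fx"],s["cx"],s["cy"],np.round(s["tool_from_camera"],3).tolist())
cv2.imwrite("pics/w1.png",s["color"][...,::-1])
E
```

```text
clock: 2.75
tool_pos: [0.5512, 0.1195, 0.5038]
orientation: [180.0, 0.1, -22.6]
force: [1.2, 1.0, 0.4]
opening: 0.0877
gripper_force: 0.0
clock: 3.38
tool_pos: [0.5822, 0.066, 0.4279]
orientation: [179.9, 0.2, -8.7]
force: [-0.5, 0.3, -0.2]
opening: 0.0877
gripper_force: 0.0
[0.58217093 0.06604212 0.42788028] [ 1.79913690e+02  1.69609211e-01 -8.74389381e+00] 371.64829954431775 315.8665320452202 234.37175393905508 [[0.0, -0.968, -0.253, 0.069], [1.0, 0.0, 0.0, 0.001], [-0.0, -0.253, 0.968, 0.019], [0.0, 0.0, 0.0, 1.0]]
```

View pics/w1.png

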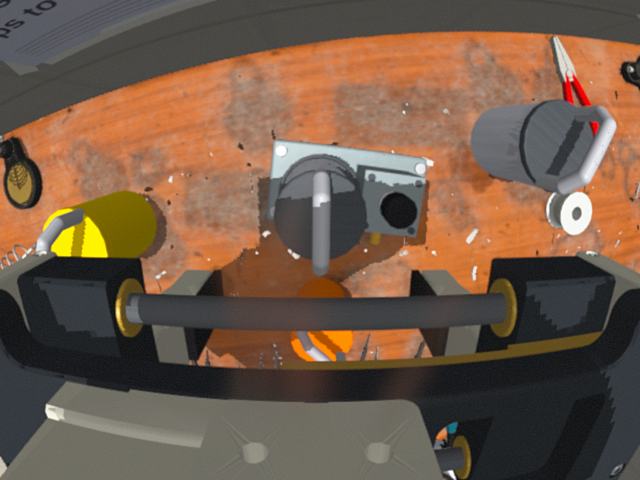

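The wrist view shows the lid at (320,208) and the handle running from (321,175) to (320,270), aligned with the tool's x. The knob is at (398,211).

Run:
```python
from h import *
o=get_obs();s=snapshot("wrist")
for n,u,v,z in [("bar far",321,178,.21),("bar mid",320.5,225,.21),("bar near",320,265,.21),("lid",320,207,.17),("knob",398,211,.12)]: print(n,wcast(s,o,u,v,z).round(4))
```

```text
bar far [0.6294 0.0554 0.21  ]
bar mid [0.6037 0.0595 0.21  ]
bar near [0.5806 0.0632 0.21  ]
lid [0.6063 0.0589 0.17  ]
knob [ 0.5847 -0.0021  0.12  ]
```

```bash
python3 -m handwheel '[[1,0.75,0.15,0,0,0,0],[1,0,0,1,0,0,0],[1,0,0,1,0,0,0],[1,0,0,0.56,0,0,0],[-1,0,0,0,0,0,0]]'
python3 -m handwheel '[[-1,0,0,0,0,0,0],[-1,0,0,0,0,0,0],[-1,0,0,0,0,0,0],[-1,0,0,0,0,0,0]]'
```

```text
clock: 4.1
tool_pos: [0.6009, 0.0598, 0.3651]
orientation: [179.9, 0.1, -8.8]
force: [-0.4, 0.5, 0.7]
opening: 0.0823
gripper_force: 0.0
clock: 4.6
tool_pos: [0.6006, 0.06, 0.366]
orientation: [-180.0, -0.0, -8.8]
force: [-0.4, 0.4, 1.2]
opening: 0.0434
gripper_force: 0.0
```

```bash
python3 -m handwheel '[[-1,0,0,0,0,0,0],[-1,0,0,0,0,0,0],[-1,0,0,0,0,0,0],[-1,0,0,0,0,0,0],[-1,0,0,0,0,0,0]]'
```

```text
clock: 5.22
tool_pos: [0.6006, 0.06, 0.3657]
orientation: [-180.0, 0.0, -8.8]
force: [-0.2, 0.4, -0.9]
opening: 0.009
gripper_force: 30.0
```

```bash
python3 -m handwheel '[[-1,0,0,-0.2,0,0,0],[-1,0,0,-0.5,0,0,0],[-1,0,0,-0.8,0,0,0],[-1,0,0,-0.8,0,0,0],[-1,0,0,-0.7,0,0,0]]'
python3 - <<'E'
from h import *
o=get_obs();s=snapshot("wrist");a=snapshot("top");print(o["tool_pos"],o["opening"],o["force"])
cv2.imwrite("pics/w2.png",np.hstack([s["color"][100:340,120:520,::-1],cv2.resize(a["color"][180:300,280:480,::-1],(400,240))]))
E
```

```text
clock: 5.85
tool_pos: [0.6005, 0.0599, 0.4422]
orientation: [-180.0, -0.0, -8.8]
force: [1.1, 0.5, -3.9]
opening: 0.0088
gripper_force: 30.0
[0.60054849 0.0599269  0.44216463] 0.008847518061994622 [ 1.10151978  0.48094837 -3.92108218]
```

View pics/w2.png

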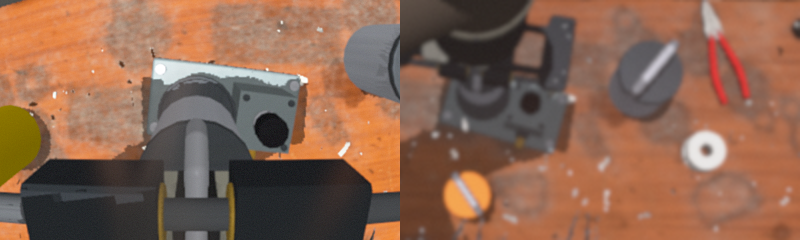

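The canister is held and lifted (top panel: the platform is hidden behind the gripper, and the bench around (585,180) of the panel is free). I carry it to about (0.50, -0.12).

```bash
python3 -m handwheel '[[-1,-0.15,0.3,0,0,0,0],[-1,-0.25,0.6,0,0,0,0],[-1,-0.3,0.8,0,0,0,0],[-1,-0.35,0.9,0,0,0,0],[-1,-0.35,0.9,0,0,0,0]]'
python3 -m handwheel '[[-1,-0.35,0.9,0,0,0,0],[-1,-0.35,0.9,0,0,0,0],[-1,-0.3,0.9,0,0,0,0],[-1,-0.25,0.8,0,0,0,0],[-1,-0.22,0.72,0,0,0,0]]'
python3 -m handwheel '[[-1,0,0,0.5,0,0,0],[-1,0,0,0.9,0,0,0],[-1,0,0,0.9,0,0,0],[-1,0,0,0.9,0,0,0],[-1,0,0,0.8,0,0,0]]'
python3 - <<'E'
from h import *
o=get_obs();s=snapshot("wrist");b=snapshot("scene");print(o["tool_pos"],o["opening"],o["force"])
cv2.imwrite("pics/w3.png",np.hstack([s["color"][60:360,120:520,::-1],cv2.resize(b["color"][190:340,300:500,::-1],(400,300))]))
E
```

```text
clock: 6.58
tool_pos: [0.5515, -0.023, 0.4407]
orientation: [180.0, -0.0, -8.8]
force: [0.2, -0.8, -3.7]
opening: 0.0089
gripper_force: 30.0
clock: 7.2
tool_pos: [0.4997, -0.1211, 0.4407]
orientation: [-180.0, -0.0, -8.8]
force: [1.0, -0.2, -2.4]
opening: 0.0087
gripper_force: 30.0
clock: 7.82
tool_pos: [0.5003, -0.1196, 0.339]
orientation: [180.0, 0.1, -8.7]
force: [-0.2, 0.7, -4.1]
opening: 0.0087
gripper_force: 30.0
[ 0.50028224 -0.1196054   0.3390409 ] 0.008710864083448077 [-0.21698229  0.69225189 -4.13858882]
```

View pics/w3.png

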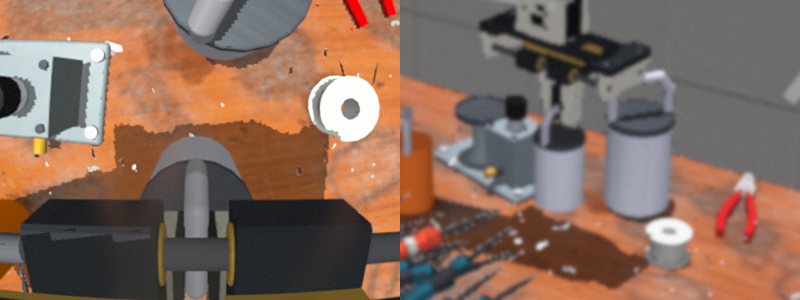

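The canister hangs upright above clear bench. The pump corner is at (105,145) and the reel at (350,105) in the wrist crop, and both are clear. I lower it gently.

```bash
python3 -m handwheel '[[-1,0,0,0.7,0,0,0],[-1,0,0,0.6,0,0,0],[-1,0,0,0.4,0,0,0],[-1,0,0,0.16,0,0,0],[-1,0,0,0,0,0,0]]'
python3 -m handwheel '[[-1,0,0,0.08,0,0,0],[-1,0,0,0.08,0,0,0],[-1,0,0,0.04,0,0,0]]'
```

```text
clock: 8.55
tool_pos: [0.5004, -0.1199, 0.2942]
orientation: [180.0, 0.0, -8.8]
force: [-1.2, -0.5, -3.2]
opening: 0.009
gripper_force: 30.0
clock: 8.93
tool_pos: [0.5003, -0.1199, 0.2892]
orientation: [-180.0, -0.0, -8.8]
force: [-0.6, -0.1, -3.6]
opening: 0.0091
gripper_force: 30.0
```

```bash
python3 -m handwheel '[[-1,0,0,0.06,0,0,0],[-1,0,0,0.04,0,0,0],[-1,0,0,0,0,0,0]]'
python3 -m handwheel '[[-1,0,0,0.04,0,0,0],[-1,0,0,0,0,0,0]]'
```

```text
clock: 9.3
tool_pos: [0.5003, -0.1199, 0.2866]
orientation: [180.0, 0.0, -8.8]
force: [-0.3, -0.7, -4.0]
opening: 0.009
gripper_force: 30.0
clock: 9.55
tool_pos: [0.5004, -0.1199, 0.2857]
orientation: [-180.0, -0.0, -8.8]
force: [0.3, 0.2, -3.4]
opening: 0.0087
gripper_force: 30.0
```

```bash
python3 -m handwheel '[[-1,0,0,0.03,0,0,0],[-1,0,0,0,0,0,0]]'
python3 -m handwheel '[[-1,0,0,0.03,0,0,0],[-1,0,0,0,0,0,0]]'
```

```text
clock: 9.8
tool_pos: [0.5007, -0.1198, 0.2856]
orientation: [-180.0, -0.1, -8.7]
force: [-0.8, 2.1, 5.1]
opening: 0.0087
gripper_force: 30.0
clock: 10.05
tool_pos: [0.5009, -0.1198, 0.2856]
orientation: [-180.0, -0.1, -8.7]
force: [-2.2, 2.2, 10.5]
opening: 0.009
gripper_force: 30.0
```

```bash
python3 -m handwheel '[[-1,0,0,-0.02,0,0,0],[-1,0,0,0,0,0,0],[0,0,0,0,0,0,0],[0,0,0,0,0,0,0],[0,0,0,0,0,0,0]]'
python3 -m handwheel '[[0,0,0,0,0,0,0],[0,0,0,0,0,0,0],[0,0,0,-0.4,0,0,0],[0,0,0,-1,0,0,0],[0,0,0,-1,0,0,0]]'
python3 -m handwheel '[[0.6,0,0,-1,0,0,0],[0.6,0,0,-1,0,0,0],[0.6,0,0,-1,0,0,0],[0.6,0,0,0,0,0,0]]'
```

```text
clock: 10.68
tool_pos: [0.5002, -0.1199, 0.2845]
orientation: [180.0, 0.0, -8.8]
force: [0.1, -0.5, -0.5]
opening: 0.0334
gripper_force: 0.0
clock: 11.3
tool_pos: [0.5003, -0.1199, 0.346]
orientation: [180.0, -0.0, -8.8]
force: [0.4, 0.0, 1.0]
opening: 0.0439
gripper_force: 0.0
clock: 11.8
tool_pos: [0.5006, -0.1199, 0.4225]
orientation: [-180.0, -0.3, -8.7]
force: [-0.5, 1.0, -0.7]
opening: 0.0695
gripper_force: 0.0
```

```bash
python3 -m handwheel '[[0.6,0.2,-0.45,0,0,0,0],[0.6,0.45,-0.93,0,0,0,0],[0.6,0.45,-0.93,0,0,0,0],[0.6,0.45,-0.93,0,0,0,0],[0.6,0.45,-0.93,0,0,0,0]]'
python3 -m handwheel '[[0.6,0.43,-0.94,0,0,0,0],[0.6,0,0,0.5,0,0,1],[0.6,0,0,0.5,0,0,1],[0.6,0,0,0.5,0,0,1],[0.6,0,0,0,0,0,1]]'
python3 -m handwheel '[[0.6,0,0,0,0,0,1],[0.6,0,0,0,0,0,1],[0.6,0,0,0,0,0,0]]'
python3 - <<'E'
from h import *
o=get_obs();s=snapshot("wrist");print(o["tool_pos"],o["orientation"],o["joint_pos"])
c=s["color"];g=c.max(2);m=(g<45).astype(np.uint8)
n,l,st,ce=cv2.connectedComponentsWithStats(m)
for i in range(1,n):
    if 300<st[i,4]<6000 and st[i,1]<280: print(st[i],ce[i].round(1),wcast(s,o,*ce[i],.12).round(4))
cv2.imwrite("pics/w4.png",c[...,::-1])
E
```

```text
clock: 12.42
tool_pos: [0.5668, -0.0225, 0.4193]
orientation: [180.0, 0.0, -8.7]
force: [0.4, -0.5, -0.4]
opening: 0.0699
gripper_force: 0.0
clock: 13.05
tool_pos: [0.5801, -0.0021, 0.3808]
orientation: [179.9, 0.1, -33.0]
force: [0.0, 0.1, -0.1]
opening: 0.0703
gripper_force: 0.0
clock: 13.42
tool_pos: [0.5802, -0.0022, 0.382]
orientation: [180.0, 0.0, -44.7]
force: [0.5, 0.1, -0.6]
opening: 0.0701
gripper_force: 0.0
[ 0.58023694 -0.00219504  0.38202019] [ 1.79987716e+02  5.84219252e-03 -4.47140342e+01] [ 1.90856159e+01  1.26095346e+01 -1.34867903e+01  2.01968242e-04
 -6.39172759e+01  2.62002617e+01]
[ 302  214   34   42 1068] [319.7 235.1] [ 0.5823 -0.0077  0.12  ]
[393 272  22  25 355] [400.6 286.1] [ 0.5144 -0.0225  0.12  ]
```

View pics/w4.png

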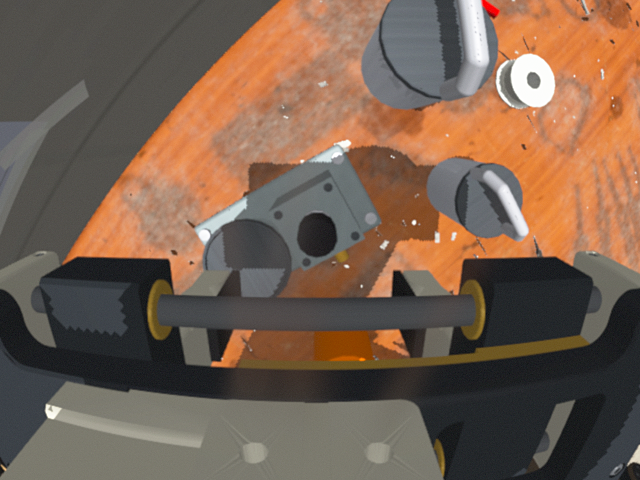

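The wrist view shows the knob at (317,236) and the canister standing upright at (475,197), clear of the pump. I lower some more and measure the knob again.

```bash
python3 -m handwheel '[[0.6,0.1,0.06,0.8,0,0,0],[0.6,0,0,0.9,0,0,0],[0.6,0,0,0.8,0,0,0],[0.6,0,0,0,0,0,0]]'
python3 - <<'E'
from h import *
from scipy.spatial.transform import Rotation as Ro
o=get_obs();s=snapshot("wrist")
W=Ro.from_euler('xyz',o["orientation"],degrees=True).as_matrix()
c=s["color"];m=(c.max(2)<40).astype(np.uint8)
n,l,st,ce=cv2.connectedComponentsWithStats(m)
for i in range(1,n):
    if st[i,4]>300 and 200<ce[i][0]<430: print(st[i],ce[i].round(1),(W.T@(wcast(s,o,*ce[i],.12)-o["tool_pos"])).round(4))
a=snapshot("top")
cv2.imwrite("pics/w5.png",np.hstack([cv2.resize(c[150:350,180:460,::-1],(560,400))]))
print(o["tool_pos"],[(u,v,(W.T@(wcast(s,o,u,v,.12)-o["tool_pos"])).round(4)) for u,v in((317,250),(317,260),(317,270),(317,290))])
E
```

```text
clock: 13.98
tool_pos: [0.5802, -0.0055, 0.3182]
orientation: [179.8, 0.1, -44.7]
force: [-0.0, -0.0, 0.7]
opening: 0.0701
gripper_force: 0.0
[ 305  239   32   58 1145] [321.7 266. ] [0.0058 0.0028 0.1982]
[393 271  21  26 350] [400.5 285.7] [-0.0056  0.0447  0.1984]
[208 330  23  31 420] [218.2 342.2] [-0.041  -0.0558  0.1981]
[ 327  369   71   32 1536] [358.4 383.3] [-0.0692  0.0252  0.1984]
[ 0.58019544 -0.0055463   0.31822106] [(317, 250, array([0.0144, 0.0004, 0.1982])), (317, 260, array([0.0091, 0.0004, 0.1982])), (317, 270, array([0.0037, 0.0004, 0.1982])), (317, 290, array([-0.0075,  0.0005,  0.1982]))]
```

View pics/w5.png

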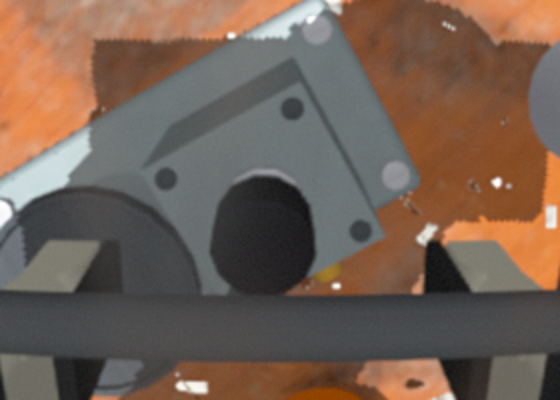

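The knob spans columns 210–316 in the crop, centred at image (311.5, 272). That is about 2.5 mm toward the tool's -y and +2.5 mm in x. I correct, descend and close.

```bash
python3 -m handwheel '[[0.6,0.1,-0.1,0.4,0,0,0],[0.6,0,0,0.7,0,0,0],[0.6,0,0,0.6,0,0,0],[0.6,0,0,0.3,0,0,0],[-0.2,0,0,0,0,0,0]]'
python3 -m handwheel '[[-0.2,0,0,0,0,0,0],[-0.2,0,0,0,0,0,0],[-0.2,0,0,0,0,0,0],[-0.3,0,0,0,0,0,0]]'
```

```text
clock: 14.7
tool_pos: [0.584, -0.0057, 0.2691]
orientation: [179.9, 0.0, -44.8]
force: [-0.5, 0.9, 0.2]
opening: 0.0646
gripper_force: 0.0
clock: 15.2
tool_pos: [0.5841, -0.0057, 0.2699]
orientation: [-180.0, -0.0, -44.8]
force: [-0.7, -0.4, -0.3]
opening: 0.0326
gripper_force: 0.0
```

```bash
python3 -m handwheel '[[-0.35,0,0,0,0,0,0],[-0.35,0,0,0,0,0,0]]'
python3 -m handwheel '[[-1,0,0,0,0,0,0]]'; python3 -m handwheel '[[-1,0,0,0,0,0,0],[-1,0,0,0,0,0,0]]'
```

```text
clock: 15.45
tool_pos: [0.5839, -0.0058, 0.2697]
orientation: [180.0, 0.0, -44.8]
force: [-1.0, -1.1, 0.9]
opening: 0.0288
gripper_force: 0.8
clock: 15.58
tool_pos: [0.5838, -0.0059, 0.2697]
orientation: [180.0, 0.0, -44.8]
force: [-2.6, -2.3, 1.4]
opening: 0.0271
gripper_force: 30.0
clock: 15.82
tool_pos: [0.5839, -0.0058, 0.2697]
orientation: [180.0, 0.0, -44.8]
force: [-2.4, -1.4, 2.5]
opening: 0.0271
gripper_force: 30.0
```

```bash
python3 -m handwheel '[[-1,0,0.02,-0.05,0,0,0],[-1,0,0,-0.1,0,0,0],[-1,0,0,-0.15,0,0,0]]'
python3 -m handwheel '[[-1,0,0,-0.2,0,0,0],[-1,0,0,-0.2,0,0,0],[-1,0,0,-0.2,0,0,0]]'
```

```text
clock: 16.2
tool_pos: [0.5837, -0.0059, 0.2771]
orientation: [180.0, 0.0, -44.8]
force: [0.6, -0.1, -2.8]
opening: 0.0269
gripper_force: 30.0
clock: 16.58
tool_pos: [0.5837, -0.006, 0.2926]
orientation: [-180.0, -0.0, -44.8]
force: [0.1, 0.4, -2.1]
opening: 0.0273
gripper_force: 30.0
```

```bash
python3 -m handwheel '[[-1,0,0,-0.2,0,0,0],[-1,0,0,-0.15,0,0,0],[-1,0,0,-0.06,0,0,0],[-1,0,0,0,0,0,0],[-1,0,0,0,0,0,0]]'
python3 - <<'E'
from h import *
o=get_obs();b=snapshot("scene");print(o["tool_pos"],o["opening"],o["force"],o["gripper_force"])
cv2.imwrite("pics/s6.png",cv2.resize(b["color"][210:310,300:440,::-1],(700,500),interpolation=cv2.INTER_CUBIC))
E
```

```text
clock: 17.2
tool_pos: [0.5836, -0.006, 0.3022]
orientation: [180.0, 0.0, -44.8]
force: [-0.0, -0.5, -3.5]
opening: 0.0272
gripper_force: 30.0
[ 0.58361236 -0.00603196  0.30220634] 0.02718412333377143 [-0.01935219 -0.4517053  -3.46091155] 29.99967634677887
```

View pics/s6.png

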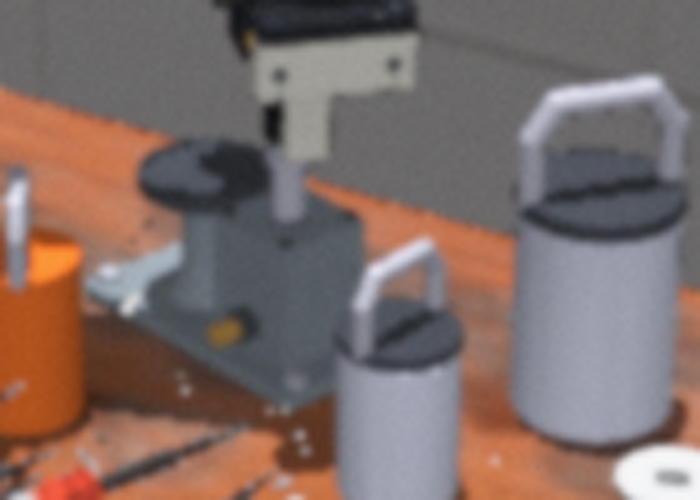

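The rod stands out at (289,190), straight, held by the knob. The canister is upright on the bench at (400,420). I add the last millimetre and hand in.

```bash
python3 -m handwheel '[[-1,0,0,-0.06,0,0,0],[-1,0,0,0,0,0,0],[-1,0,0,0,0,0,0]]'; python3 -c "
from plant import *
print(close_job())"
```

```text
clock: 17.62
tool_pos: [0.5837, -0.006, 0.3039]
orientation: [-180.0, 0.0, -44.8]
force: [-0.5, -0.4, -1.8]
opening: 0.0275
gripper_force: 30.0
the job is handed in; nothing more can be done
None
```

The canister stands upright on the bench about 14 cm from the pump's bore, and the rod is drawn about 34 mm (by the arm's travel) and still held by its knob; the job was handed in at about 17.6 s, verdict not shown.

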